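Close a two-part plaster mould on its board

TASK

Close the two-part plaster mould so that it is ready for pouring. Nothing is picked up: gently push the loose half with the fingertips across its board, square against the guide rail and then along it, until its two keys are fully home in the fixed half and the seam is closed; then push the knob of the wooden turn-button round until its arm lies square across the back of the loose half and keeps the mould shut. Leave the pouring cup, the stained ring and the spatula where they are.

Things in the scene. Friction and masses are not known exactly. Their poses are not given: they have to be found in the camera images.
- mould_board: Plywood board 241 x 132 x 15 mm, fixed on the bench, top 15 mm above it. Origin: at bench height under the middle of the mould's seam; +x = the way the loose half is pushed to close the mould, +y to the left of that, z up. It spans x -170 to +71, y -74 to +58 mm. On it stand the fixed mould half, a wooden stop behind that, the guide rail and the turn-button.
- fixed_face (a point): Middle of the fixed half's parting face (board x = 0, y = 0, 22 mm above the board's top), which looks to board -x. The half is white plaster, 80 wide (y), 50 deep, 45 mm high, with two round sockets 15 mm wide, 12 mm deep, 27 mm either side of this point, and half of a finial cavity open at the top for pouring.
- rail_face (a point): Point on the inner face of the straight wooden guide rail: board x = -90, y = +40.5 mm, 11 mm above the board's top. The rail runs along board x from -150 to +50 mm, 16 mm wide, 22 mm high above the board's top. A half whose side touches it is in line with the fixed half. Board, rail and halves are soaped and slide easily (friction about 0.35).
- loose_half: Loose mould half, white plaster, 80 wide (y), 50 deep (x), 45 mm high, about 0.35 kg, askew on the board 80 to 105 mm short of home. Origin: centre of its underside; x points out of its parting face (x = +25 mm; two keys stand out 7 mm); plain back at x = -25. Closed: origin at board x = -25, y = 0, z = 15 mm, axes as the board's. Pushed above 30 mm it can tip.
- button (a joint): Turn-button angle (rad): 0 = arm square across the back of the closed loose half (pointing to board +y), pi/2 = pointing to board -x, pi = to -y; from above it shuts clockwise. Range -0.12 to 3, starts open at 2.5 to 2.8, stays where it is left (1 N at the knob moves it). The loose half's back stops it near 0; if that half is not home it cannot shut.
- button_pivot (a point): Turn-button's pivot, at board x = -59.5, y = -56 mm; this point is 14 mm above the board's top. The wooden arm is 18 mm wide and reaches 60 mm from the pivot axis, its top 13 mm above the board's top; round the pivot it has a boss 22 mm across.
- button_knob (a point): Middle of the turned wooden knob on the arm, 50 mm from the pivot axis, 27 mm above the board's top. The knob is 16 mm across at its widest, on a 9 mm neck, and reaches from 13 to 37 mm above the board's top.
- pour_cup: Small spun steel pouring cup with two lips, 49 x 61 x 32 mm, loose on the bench; origin at the centre of its underside. Leave it alone.
- ring_stained: Stained plastic ring (cup mould), 53 mm across, 22 mm high, loose on the bench; origin at the centre of its underside. Leave it alone.
- silicone_spatula: Spatula with cream silicone blade and round wooden handle, 248 mm long (y), 35 mm wide, 9 mm high, loose on the bench; origin at the centre of its underside. Leave it alone.

How it is judged:
By the outcome, as a careful person would: the job done as asked, in the order asked, and still so for the second after the job is handed in, with the robot touching nothing.
It also fails if it takes over 64 s, if anything falls off the work surface, if the arm or the gripper's body presses on something with over 40 N, if the wrist force passes 120 N, or if a joint passes its speed limit or range.

ROBOT

A 7-joint arm with a two-finger parallel gripper is mounted at the origin on a cart in front of the work surface, level with it; the furniture and walls round the work are solid. World frame = base frame: x ahead of the robot, y to its left, z up, the work surface at z = 0. Lengths are in m, angles in degrees, forces in N, time in s.
With the tool pointing down it reaches from about 0.425 to 1.025 m from the base axis. Payload 9.4 kg.
Tool frame: the origin (TCP) lies on the centre line of the jaws, within the pads' length; the fingertips stand 17 mm ahead of it and the grasp point (between the pads) lies 2 mm behind it; z points along the fingers, y is the line along which they close (so a half turn about z gives the same grasp; the last joint's range is limited). The gripper opens to 85 mm and grips with 20 to 120 N. Pads are 22 mm wide; open, the fingers measure 114 mm over their backs; the gripper's body (76 mm by 85 mm) begins 54 mm behind the grasp point. The pads swing forward as they close: fully open they stand 13 mm farther back than shut.
Start: joints at [-73.207, 34.337, -0.143, 91.639, 0.103, 54.024, -4.572], TCP at [0.262, 0.676, 0.248] pointing down, gripper open.
Joint ranges: [-147.43, 147.43], [-19.82, 112.94], [-74.19, 73.91], [6.32, 146.72], [-59.91, 239.91], [6.04, 106.73], [-150.56, 150.56]. Speed limits (degrees/s): [127.2, 127.2, 172.46, 172.46, 180, 180, 180].

INTERFACE

Orientations are given as a 3x3 rotation matrix whose columns are the frame's x, y, z axes.
In Python, from cell import env, imaging gives the robot as it stands.
- The arm moves only by the tool send_rows, never from a script. Its argument "increments" is a list of rows, each a list of 5 numbers: the shift along the world's x, y, z in mm, then the turn about the world's z in degrees, then the closure, from -1 (fully open) to 1 (shut). In form: [[dx, dy, dz, yaw, grip], ...]. A call has 1 to 20 rows; each row shifts and turns the commanded pose from where the row before left it; what a row does not reach is not made up. A row lasts 1/8 s, in which the tool goes at most 62.5 mm and 10.7 degrees, less where a joint would pass 70% of its speed; a pose out of reach is approached as far as the arm can. A call with a gripper value outside its range is refused whole. The fingers move at their own pace and stop on an object; "grip_force" is the grip in N (left out, the last holds). Time passes only in rows, so rows that do not move let the fingers close. It gives the time, the measured TCP pose, the force, the opening and the grip force at its end, in the units of the state.
- env.state(): the state, without advancing time (a new reading comes with each control period).
- imaging.snapshot(name): name is "side" or "top"; returns the picture (480x640x3 uint8, blue, green, red); there is no depth.
- imaging.calibration(name): a dict with "fx", "fy", "cx", "cy" (pixels), "dist_coeffs" ([k1, k2, p1, p2, k3] as OpenCV has them; the pictures are not rectified), "camera_from_world" (4x4, takes a point from world to camera coordinates). Camera axes: x right, y up, looking along -z (the intrinsics and any distortion apply to the point x, -y, -z); pixel columns grow to the right and rows downward; lengths in m; the calibration is good to about 2 mm. A picture is of the moment at which its call begins. calibration takes no time and is no camera call.
- env.hand_in(): hands the job in; it is judged then, once.
The state is a dict: "t": time; "joints": joint angles; "joint_vel": joint speeds; "tau": joint torques, N m; "ee_pos": TCP position; "eef_rot": TCP orientation; "ft_force": force on the tool from outside, world axes, zero at the start; "torque": the same for the moment, N m; "grip_width": finger opening in m; "finger_force": force on a finger pad.
Only numpy, scipy, OpenCV 4.12 (cv2) and the standard library are available. Lean on these libraries where they do the work, as an engineer would, in place of code of your own. Each camera call takes 0.05 s, during which the arm holds its last target. There are 200 camera calls.

## Working session

There is one attempt and no reset: what is moved stays moved. The work goes in short steps, Python scripts to look and compute and a tool call to move; the robot and the scene stay as the last step left them, time stands still between calls to the robot, and variables do not carry over. Pictures are saved under pics/ and viewed, at most 10 in all, crops included, and the job is handed in when it is done.

Besides the shell and the picture viewer there is one more tool, called as a command line: name --pt "numbers of a row" for each row, then --argument value for the rest. send_rows: Moves the arm, as the interface text tells. Its arguments: {"type":"object","properties":{"increments":{"type":"array","items":{"type":"array","items":{"type":"number"}}},"grip_force":{"type":"number"}},"required":["increments"]}

```bash
mkdir -p pics; ls
python3 - <<'E'
from cell import env, imaging
import cv2, json
for n in("top","side"):
    im=imaging.snapshot(n); cv2.imwrite(f"pics/{n}0.png",im)
    c=imaging.calibration(n); print({k:(v.tolist() if hasattr(v,'tolist') else v) for k,v in c.items()})
s=env.state(); print(s)
E
```

```text
pics
{'fx': 468.4271561091132, 'fy': 468.4271561091132, 'cx': 320.6112395721495, 'cy': 237.73930283546835, 'dist_coeffs': [-0.1175668399250479, 0.0, 0.0, 0.0, 0.0], 'camera_from_world': [[-0.0036129817746542166, -0.9999777522407653, -0.00560726191667202, -0.06348283369563247], [0.9915145508015932, -0.004310939222408144, 0.12992425236165484, -0.5108165026559], [-0.12994553440349646, -0.005090267824667696, 0.9915080671694319, -1.0493459452365457], [0.0, 0.0, 0.0, 1.0]]}
{'fx': 515.5651651922516, 'fy': 515.5651651922516, 'cx': 319.1004341939005, 'cy': 238.90373444386302, 'dist_coeffs': [-0.026543599016066555, 0.0, 0.0, 0.0, 0.0], 'camera_from_world': [[-0.9994055922136361, -0.026884969306960854, -0.021579172307452914, 0.49662951769744446], [-0.0013508858866410917, -0.5949316640583556, 0.8037751490361452, -0.08451555883202902], [-0.03444760310140958, 0.8033265298283879, 0.5945417135192854, -1.129310032564016], [0.0, 0.0, 0.0, 1.0]]}
{'t': 0.1, 'joints': array([-73.20620413,  34.38130093,  -0.14454136,  91.67563779,
         0.10291794,  54.02426557,  -4.57309843]), 'joint_vel': array([-0.03752545, -0.20337257, -0.04624719, -0.07779836,  0.0660519 ,
        0.03944693,  0.07614122]), 'tau': array([ 6.00947533e-03, -7.77980089e+01,  1.56987637e+00, -2.58626908e+01,
        1.26256407e-02,  5.55731574e-03, -1.93943481e-05]), 'ee_pos': array([0.26191901, 0.67561311, 0.24749077]), 'eef_rot': array([[-9.32405668e-01,  3.61413236e-01, -3.78167505e-04],
       [ 3.61413407e-01,  9.32404681e-01, -1.36387153e-03],
       [-1.40316073e-04, -1.40835635e-03, -9.99998998e-01]]), 'ft_force': array([0.19959133, 0.86604167, 1.09683544]), 'torque': array([ 0.00995531, -0.0249629 ,  0.02788459]), 'finger_force': 0.0, 'grip_width': 0.0854910159740595}
```

View pics/top0.png

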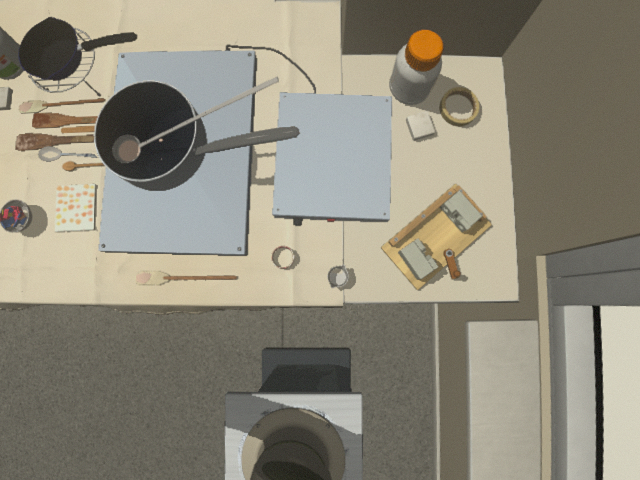

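View pics/side0.png

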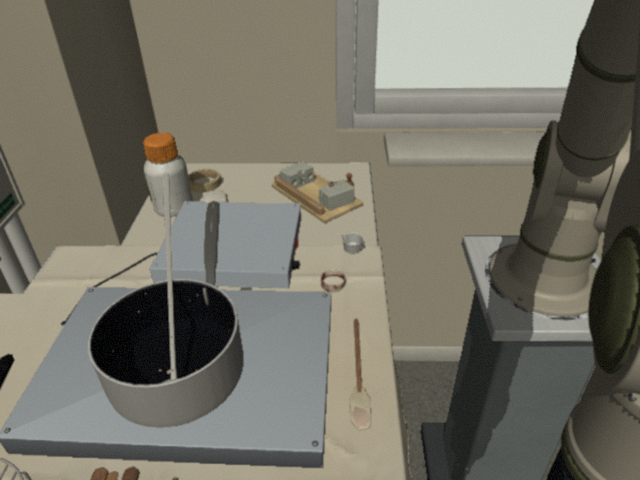

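The top view shows the board with corners at about (457,185), (493,224), (421,289) and (382,247). The fixed half is near (463,213), the loose half near (420,258), and the button near (452,262). In the side view the board is near (317,193). Next I'll write the helpers and look at enlarged crops.

```bash
cat > h.py <<'E'
import numpy as np, cv2
from cell import env, imaging
def cal(n):
    c=imaging.calibration(n); K=np.array([[c['fx'],0,c['cx']],[0,c['fy'],c['cy']],[0,0,1]])
    return K,np.array(c['dist_coeffs']),np.array(c['camera_from_world'])
F=np.diag([1,-1,-1.])
def ray(n,px):
    K,d,T=cal(n); u=cv2.undistortPoints(np.array(px,float).reshape(-1,1,2),K,d).reshape(-1,2)
    v=(F@np.c_[u,np.ones(len(u))].T).T@T[:3,:3]
    return -T[:3,:3].T@T[:3,3],v/np.linalg.norm(v,axis=1)[:,None]
def onz(n,px,z):
    o,v=ray(n,px); return o+v*((z-o[2])/v[:,2])[:,None]
def proj(n,P):
    K,d,T=cal(n); R=F@T[:3,:3]; t=F@T[:3,3]
    return cv2.projectPoints(np.array(P,float).reshape(-1,1,3),cv2.Rodrigues(R)[0],t,K,d)[0].reshape(-1,2)
def tri(a,b):
    o1,v1=ray("top",[a]);o2,v2=ray("side",[b]);v1=v1[0];v2=v2[0]
    s=np.linalg.lstsq(np.c_[v1,-v2],o2-o1,rcond=None)[0]
    p,q=o1+s[0]*v1,o2+s[1]*v2; return (p+q)/2,np.linalg.norm(p-q)
def crop(n,f,x0,y0,w,h,k,im=None):
    im=imaging.snapshot(n) if im is None else im
    c=cv2.resize(im[y0:y0+h,x0:x0+w],None,fx=k,fy=k,interpolation=cv2.INTER_CUBIC)
    cv2.imwrite(f"pics/{f}.png",c); return im
E
python3 - <<'E'
from h import *
crop("top","t1",376,178,124,116,6,cv2.imread("pics/top0.png"))
crop("side","s1",264,155,104,72,7,cv2.imread("pics/side0.png"))
E
```

```text
(no output)
```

View pics/t1.png

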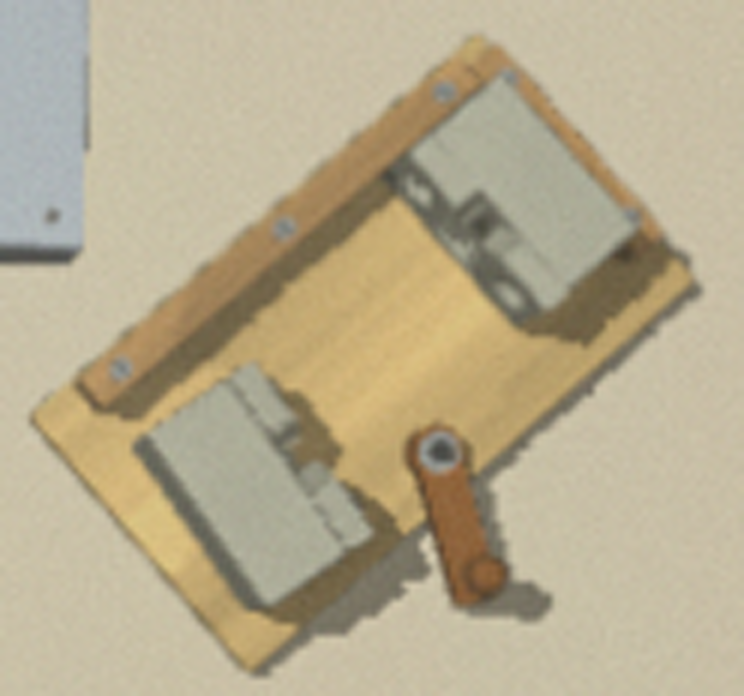

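View pics/s1.png

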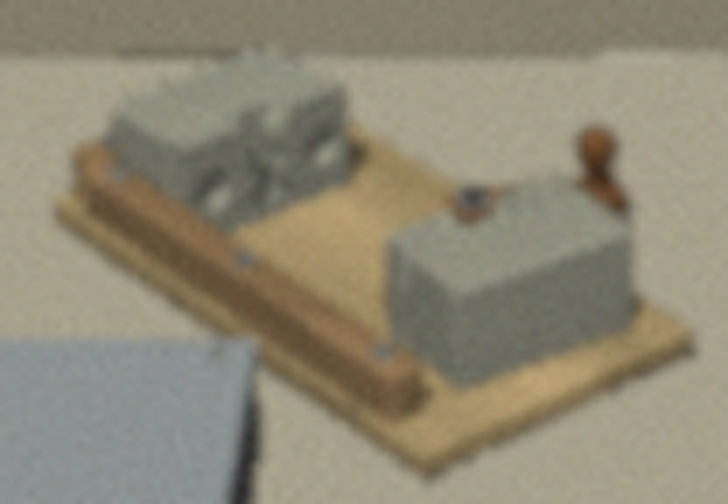

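The top crop shows the board corners (35,417), (255,668), (697,283) and (478,38). The loose-half top corners are about (138,440), (245,367), (371,531) and (262,605), with the pivot at (439,452) and the knob at (487,573). The side crop shows the loose-half top corners (390,240), (460,297), (632,232), and the knob at (597,150).

```bash
cat >> h.py <<'E'
def up(p,x0,y0,k): return (np.array(p,float)+.5)/k-.5+[x0,y0]
def fit2(A,B): # rigid 2D: B = R A + t
    a,b=A-A.mean(0),B-B.mean(0); th=np.arctan2((a[:,0]*b[:,1]-a[:,1]*b[:,0]).sum(),(a*b).sum())
    R=np.array([[np.cos(th),-np.sin(th)],[np.sin(th),np.cos(th)]]); t=B.mean(0)-R@A.mean(0)
    return R,t,th,np.linalg.norm(A@R.T+t-B,axis=1)
E
python3 - <<'E'
from h import *
np.set_printoptions(precision=4,suppress=True)
T=lambda p:up(p,376,178,6); S=lambda p:up(p,264,155,7)
# heights by two views
for nm,a,b,z in [("loose BL",(138,440),(460,297),.060),("loose BR",(262,605),(632,232),.060),("loose FL",(245,367),(390,240),.06),("pivot screw",(439,452),(474,197),.029),("knob",(487,573),(597,143),.045),
  ("rail screw near",(120,370),(384,351),.037),("rail screw mid",(285,228),(244,260),.037),("rail scr far",(444,92),(118,173),.037),("bd -x,+y",(35,417),(430,462),.015),("bd -x,-y",(255,668),(690,335),.015)]:
    p,e=tri(T(a),S(b)); print(nm,p,"gap",round(e,4),"z exp",z, onz("top",[T(a)],z)[0,:2])
A=np.array([[-170,58],[-170,-74],[71,-74],[71,58]])/1e3
B=onz("top",T([(35,417),(255,668),(697,283),(478,38)]),.015)[:,:2]
R,t,th,e=fit2(A,B); print("board",t,np.degrees(th),e)
L=np.array([[-25,40],[25,40],[25,-40],[-25,-40]])/1e3
B=onz("top",T([(138,440),(245,367),(371,531),(262,605)]),.06)[:,:2]
R2,t2,th2,e=fit2(L,B); print("loose",t2,np.degrees(th2),e,"in board",(t2-t)@R,np.degrees(th2-th))
tob=lambda p:(p-t)@R
for nm,q,z in [("pivot",(439,452),.029),("knob",(487,573),.045),("rs",(120,370),.037),("rs2",(444,92),.037)]:
    print(nm,tob(onz("top",[T(q)],z)[0,:2]))
E
```

```text
loose BL [ 0.4764 -0.2411  0.0594] gap 0.0001 z exp 0.06 [ 0.4764 -0.241 ]
loose BR [ 0.4137 -0.2862  0.0594] gap 0.0012 z exp 0.06 [ 0.4142 -0.2862]
loose FL [ 0.5034 -0.2825  0.0587] gap 0.0012 z exp 0.06 [ 0.5038 -0.2823]
pivot screw [ 0.4733 -0.3634  0.0297] gap 0.0016 z exp 0.029 [ 0.4742 -0.3636]
knob [ 0.4251 -0.3756  0.0467] gap 0.0021 z exp 0.045 [ 0.4262 -0.3762]
rail screw near [ 0.5049 -0.2382  0.0383] gap 0.0014 z exp 0.037 [ 0.5058 -0.2384]
rail screw mid [ 0.5601 -0.3042  0.0373] gap 0.0017 z exp 0.037 [ 0.561  -0.3043]
rail scr far [ 0.6138 -0.3689  0.0383] gap 0.0018 z exp 0.037 [ 0.6151 -0.3693]
bd -x,+y [ 0.4891 -0.2086  0.0097] gap 0.0034 z exp 0.015 [ 0.4902 -0.208 ]
bd -x,-y [ 0.3909 -0.293   0.0099] gap 0.0019 z exp 0.015 [ 0.3917 -0.292 ]
board [ 0.5545 -0.3743] -50.173285896649325 [0.0015 0.003  0.0013 0.0025]
loose [ 0.459  -0.2844] -54.611751045471976 [0.0008 0.0024 0.0008 0.0025] in board [-0.1302 -0.0158] -4.438465148822647
pivot [-0.0597 -0.0549]
knob [-0.0807 -0.0998]
rs [-0.1355  0.0495]
rs2 [0.035  0.0497]
```

```bash
python3 - <<'E'
from h import *
np.set_printoptions(precision=3,suppress=True)
print("pot front",tri((147,182),(242,335))); print("ladle tip",tri((277,80),(170,165))); print("pan handle",tri((297,131),(211,205)))
print(proj("top",[[.262,.676,.25],[.4,.1,.25]]))
print("knob/pivot->", np.degrees(np.arctan2(21,-45)))
th=np.radians(-50.15);R=np.array([[np.cos(th),-np.sin(th)],[np.sin(th),np.cos(th)]])
t=np.array([.5553,-.3737])
open("h.py","a").write("""
_b=np.radians(-50.15);Rb=np.array([[np.cos(_b),-np.sin(_b)],[np.sin(_b),np.cos(_b)]]);tb=np.array([.5553,-.3737])
def w(x,y): return (tb+Rb@np.array([x,y])/1e3)*1e3
def b(p): return (np.asarray(p)[:2]-tb)@Rb*1e3
def yaw(): r=env.state()['eef_rot']; return np.degrees(np.arctan2(r[1,1],r[0,1]))
""")
E
python3 -c "
from h import *
print(w(-127,-95),w(-127,-60),w(-180,0))"
```

```text
pot front (array([0.613, 0.306, 0.144]), np.float64(0.010143709209337454))
ladle tip (array([0.773, 0.013, 0.291]), np.float64(0.0017222969333000333))
pan handle (array([ 0.716, -0.018,  0.18 ]), np.float64(0.0019424371665063243))
[[-52.114 349.018]
 [229.88  282.557]]
knob/pivot-> 154.9831065219
[ 400.98711164 -337.07306339] [ 427.85747369 -314.64576656] [ 439.95961629 -235.50956659]
```

send_rows --pt "15 -46 0 -6 0.65" --pt "15 -46 0 -6 0.65" --pt "15 -46 0 -6 0.65" --pt "15 -46 0 -6 0.65" --pt "15 -46 0 -6 0.65" --pt "15 -46 0 -6 0.65" --pt "13 -50 0 -6 0.65" --pt "13 -50 0 -6 0.65" --pt "13 -50 0 -6 0.65" --pt "13 -50 0 -6 0.65" --pt "13 -50 0 -6 0.65" --pt "13 -50 0 -6 0.65" --pt "-4 -54 0 -6 0.65" --pt "-4 -54 0 -6 0.65" --pt "-4 -54 0 -6 0.65" --pt "-4 -54 0 -6 0.65" --pt "-3 -54 0 -6 0.65" --pt "-3 -54 0 -6 0.65" --pt "-3 -54 0 -6 0.65" --pt "-3 -54 0 -5 0.65"

```text
t: 2.6
ee_pos: [0.4018, -0.3336, 0.2482]
eef_rot: [[0.77, 0.638, -0.0], [0.638, -0.77, 0.0], [0.0, -0.0, -1.0]]
ft_force: [1.4, -1.3, 0.5]
grip_width: 0.0152
finger_force: 0.0
```

send_rows --pt "0 0 -40 0 0.65" --pt "0 0 -40 0 0.65" --pt "0 0 -40 0 0.65" --pt "0 0 -40 0 0.65" --pt "0 0 -30 0 0.65" --pt "0 0 -8 0 0.65" --pt "0 0 0 0 0.65"

```text
t: 3.48
ee_pos: [0.4019, -0.3321, 0.0503]
eef_rot: [[0.768, 0.64, -0.0], [0.64, -0.768, 0.0], [-0.0, -0.001, -1.0]]
ft_force: [-0.5, -0.8, -0.3]
grip_width: 0.0148
finger_force: 0.0
```

Run:
```python
from h import *
s=env.state(); print(s['t'],s['ee_pos'],b(s['ee_pos']),yaw(),s['joints'],s['ft_force'])
a=crop("top","t2",360,190,130,115,3); a=crop("side","s2",264,135,130,115,3)
cv2.imwrite("pics/c2.png",np.hstack([cv2.imread("pics/t2.png"),cv2.imread("pics/s2.png")]))
for z in (.031,.018):print(proj("side",[[*s['ee_pos'][:2],s['ee_pos'][2]-.017]]))
```

```text
3.475 [ 0.40188224 -0.33212321  0.05031917] [-130.22654064  -91.14101901] -50.20574148589151 [ 21.96993892  40.31540881  16.86584959 127.11541493 -38.62140102
  17.50543552  22.09109452] [-0.49528684 -0.76621975 -0.27236089]
[[357.35711875 187.25783749]]
[[357.35711875 187.25783749]]
```

View pics/c2.png

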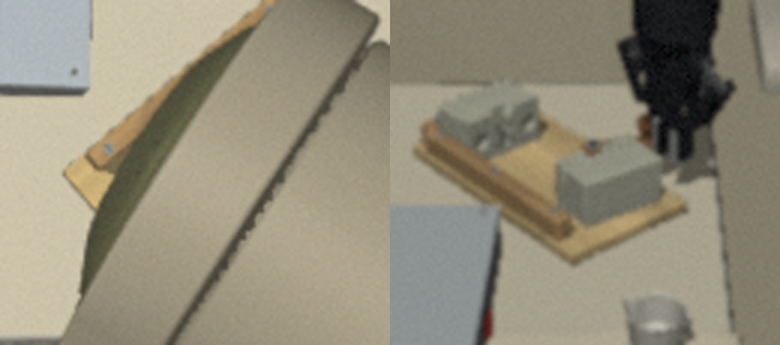

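send_rows --pt "1.3 -1.5 -6 0 0.65" --pt "0 0 -6 0 0.65" --pt "4.6 3.85 0 0 0.65" --pt "4.6 3.85 0 0 0.65" --pt "3.1 2.6 0 0 0.65" --pt "2.3 1.9 0 0 0.65" --pt "2.3 1.9 0 0 0.65" --pt "2.3 1.9 0 0 0.65" --pt "2.3 1.9 0 0 0.65" --pt "2.3 1.9 0 0 0.65" --pt "2.3 1.9 0 0 0.65"

```text
t: 4.95
ee_pos: [0.4295, -0.312, 0.0384]
eef_rot: [[0.768, 0.64, 0.0], [0.64, -0.768, -0.0], [-0.0, 0.0, -1.0]]
ft_force: [-1.2, -1.8, 4.3]
grip_width: 0.0147
finger_force: 1.4
```

Run:
```python
from h import *
s=env.state(); print(s['t'],s['ee_pos'],b(s['ee_pos']),yaw(),s['ft_force']@np.c_[np.r_[Rb[:,0],0],np.r_[Rb[:,1],0],[0,0,1]])
```

```text
4.95 [ 0.42953001 -0.31198318  0.03839887] [-127.97241051  -57.00981965] -50.20450777659953 [ 0.65521434 -2.06947568  4.26755599]
```

send_rows --pt "1.5 1.3 0 0 0.65" --pt "1.5 1.3 0 0 0.65" --pt "1 0.8 0 0 0.65" --pt "0 0 0 0 0.65"

```text
t: 5.45
ee_pos: [0.4335, -0.3083, 0.0384]
eef_rot: [[0.768, 0.64, -0.0], [0.64, -0.768, -0.0], [-0.0, -0.0, -1.0]]
ft_force: [-1.9, -1.8, 5.3]
grip_width: 0.015
finger_force: 1.2
```

```bash
cat > st.py <<'E'
from h import *
s=env.state(); print(round(s['t'],2),s['ee_pos'][2].round(4),b(s['ee_pos']).round(1),round(yaw(),2),(s['ft_force']@np.c_[np.r_[Rb[:,0],0],np.r_[Rb[:,1],0],[0,0,1]]).round(1),s['joints'].round(0))
E
python3 st.py
```

```text
5.45 0.0384 [-128.3  -51.7] -50.18 [ 0.1 -2.6  5.3] [ 18.  42.  17. 126. -40.  17.  19.]
```

send_rows --pt "0 0 3 0 0.65" --pt "0.8 0.6 0 0 0.65" --pt "0.8 0.6 0 0 0.65" --pt "0 0 0 0 0.65"

```text
t: 5.95
ee_pos: [0.4341, -0.3075, 0.0413]
eef_rot: [[0.769, 0.64, -0.001], [0.64, -0.769, -0.0], [-0.001, -0.001, -1.0]]
ft_force: [-5.2, -2.7, 3.4]
grip_width: 0.0148
finger_force: 2.7
```

```bash
python3 st.py
python3 - <<'E'
from h import *
crop("side","s3",264,135,130,115,6)
E
```

```text
5.95 0.0413 [-128.5  -50.6] -50.22 [-1.3 -5.7  3.4] [ 18.  42.  17. 126. -40.  18.  19.]
```

View pics/s3.png

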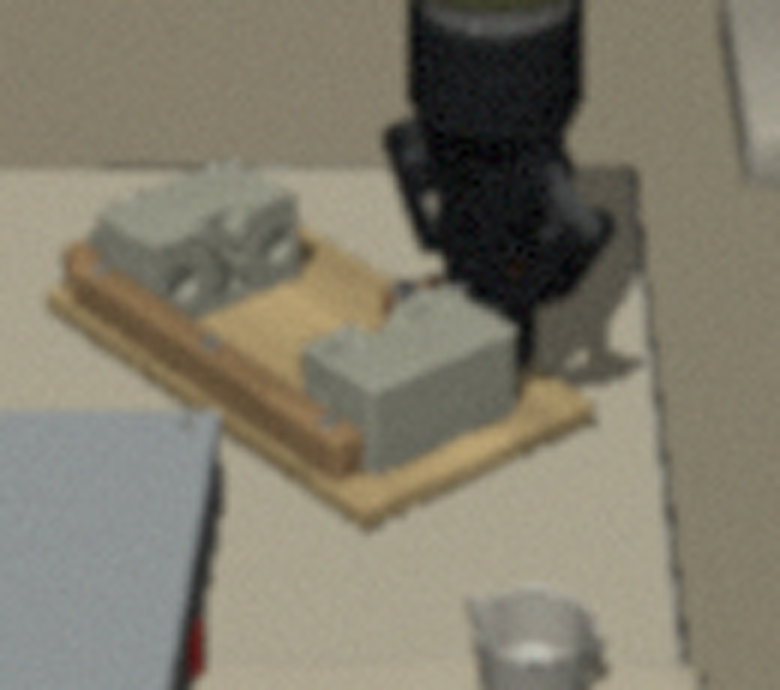

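send_rows --pt "-5.8 -4.8 0 0 0.65" --pt "-5.8 -4.8 0 0 0.65" --pt "0 0 33 0 0.65" --pt "0 0 33 0 0.65" --pt "1.3 9.2 0 10 0.06" --pt "1.3 9.2 0 10 0.06" --pt "1.3 9.2 0 10 0.06" --pt "1.3 9.2 0 10 0.06" --pt "1.3 9.2 0 10 0.06" --pt "1.3 9.2 0 10 0.06" --pt "1.3 9.2 0 10 0.06" --pt "1.3 9.2 0 10 0.06" --pt "1.3 9.2 0 10 0.06" --pt "0 0 0 0 0.06" --pt "0 0 0 0 0.06"

```text
t: 7.88
ee_pos: [0.435, -0.2345, 0.1073]
eef_rot: [[-0.637, 0.771, 0.0], [0.771, 0.637, -0.0], [-0.0, 0.0, -1.0]]
ft_force: [-0.9, -0.1, -0.6]
grip_width: 0.0403
finger_force: 0.0
```

```bash
python3 st.py
```

```text
7.88 0.1073 [-183.9   -3.2] 39.56 [-0.5 -0.8 -0.6] [ 20.  32.   3. 129.  -4.  20.  66.]
```

send_rows --pt "0 0 -30 0.3 0.06" --pt "0 0 -30 0 0.06" --pt "0 0 -10 0 0.06" --pt "0 0 0 0 0.06" --pt "3.2 -3.84 0 0 0.06" --pt "3.2 -3.84 0 0 0.06" --pt "1.92 -2.3 0 0 0.06" --pt "1.92 -2.3 0 0 0.06" --pt "1.92 -2.3 0 0 0.06" --pt "1.92 -2.3 0 0 0.06" --pt "1.92 -2.3 0 0 0.06"

```text
t: 9.25
ee_pos: [0.4511, -0.2532, 0.0372]
eef_rot: [[-0.644, 0.765, -0.0], [0.765, 0.644, 0.0], [0.0, -0.0, -1.0]]
ft_force: [-2.0, 1.4, 1.2]
grip_width: 0.0404
finger_force: 0.8
```

```bash
python3 st.py
```

```text
9.25 0.0372 [-159.3   -2.8] 40.12 [-2.4 -0.7  1.2] [ 22.  40.   1. 127.  -4.  13.  67.]
```

send_rows --pt "2.56 -3.07 0 -0.2 0.06" --pt "2.56 -3.07 0 0 0.06" --pt "2.56 -3.07 0 0 0.06" --pt "2.56 -3.07 0 0 0.06" --pt "2.56 -3.07 0 0 0.06" --pt "2.56 -3.07 0 0 0.06" --pt "2.56 -3.07 0 0 0.06" --pt "2.56 -3.07 0 0 0.06" --pt "2.56 -3.07 0 0 0.06" --pt "2.56 -3.07 0 0 0.06" --pt "2.56 -3.07 0 0 0.06" --pt "2.56 -3.07 0 0 0.06" --pt "2.56 -3.07 0 0 0.06" --pt "2.56 -3.07 0 0 0.06" --pt "2.56 -3.07 0 0 0.06" --pt "2.56 -3.07 0 0 0.06" --pt "2.56 -3.07 0 0 0.06" --pt "2.56 -3.07 0 0 0.06" --pt "2.56 -3.07 0 0 0.06" --pt "0 0 0 0 0.06"

```text
t: 11.75
ee_pos: [0.5002, -0.312, 0.0373]
eef_rot: [[-0.641, 0.767, 0.001], [0.767, 0.641, -0.001], [-0.001, 0.0, -1.0]]
ft_force: [0.4, 0.6, 1.2]
grip_width: 0.0397
finger_force: 0.0
```

```bash
python3 st.py;  python3 - <<'E'
from h import *
crop("side","s4",264,135,130,115,6)
E
```

```text
11.75 0.0373 [-82.7  -2.8] 39.9 [-0.2  0.7  1.2] [ 25.  42.   1. 118.  -3.  20.  69.]
```

View pics/s4.png

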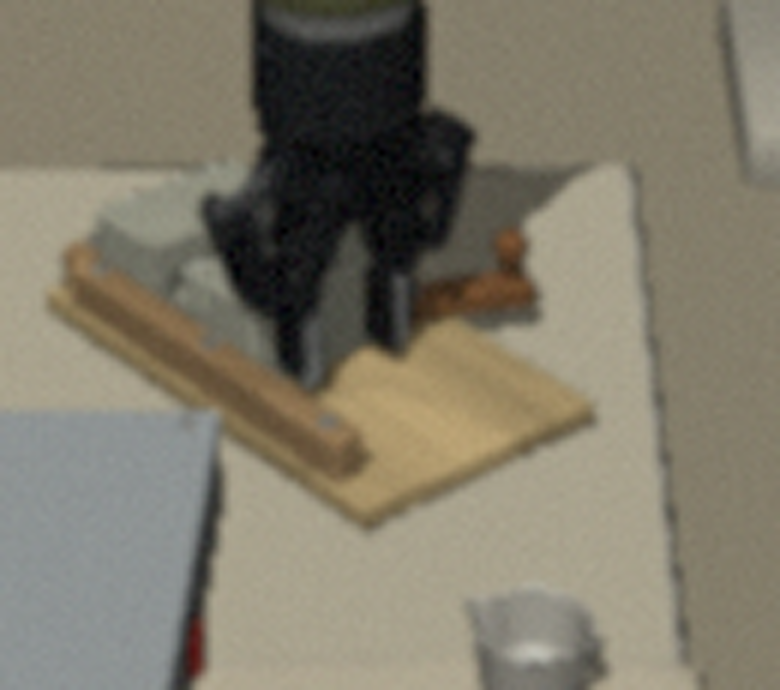

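The loose half is square along the rail, with the fingers behind it at (305,375) and (395,340). The button is still open with its knob at (511,245). I'll push the remaining ~20 mm gently.

send_rows --pt "1.28 -1.54 0 0 0.06" --pt "1.28 -1.54 0 0 0.06" --pt "1.28 -1.54 0 0 0.06" --pt "1.28 -1.54 0 0 0.06" --pt "1.28 -1.54 0 0 0.06" --pt "1.28 -1.54 0 0 0.06" --pt "1.28 -1.54 0 0 0.06" --pt "1.28 -1.54 0 0 0.06" --pt "0 0 0 0 0.06"

```text
t: 12.92
ee_pos: [0.5103, -0.3242, 0.0373]
eef_rot: [[-0.642, 0.767, 0.001], [0.767, 0.642, -0.0], [-0.001, 0.0, -1.0]]
ft_force: [0.2, -0.6, 0.2]
grip_width: 0.0398
finger_force: 0.0
```

```bash
python3 st.py
```

```text
12.93 0.0373 [-66.8  -2.8] 39.9 [ 0.6 -0.3  0.2] [ 26.  43.   1. 116.  -3.  21.  70.]
```

send_rows --pt "0.64 -0.77 0 0 0.06" --pt "0.64 -0.77 0 0 0.06" --pt "0.64 -0.77 0 0 0.06" --pt "0.64 -0.77 0 0 0.06" --pt "0.64 -0.77 0 0 0.06"

```text
t: 13.55
ee_pos: [0.5133, -0.3277, 0.0373]
eef_rot: [[-0.642, 0.767, 0.0], [0.767, 0.642, -0.0], [-0.0, 0.0, -1.0]]
ft_force: [-1.4, 0.1, 0.1]
grip_width: 0.0403
finger_force: 0.6
```

```bash
python3 st.py
```

```text
13.55 0.0373 [-62.2  -2.8] 39.91 [-0.9 -1.   0.1] [ 26.  43.   1. 115.  -3.  22.  70.]
```

send_rows --pt "0.64 -0.77 0 0 0.06" --pt "0.64 -0.77 0 0 0.06"

```text
t: 13.8
ee_pos: [0.5133, -0.3279, 0.0371]
eef_rot: [[-0.642, 0.767, -0.003], [0.767, 0.642, 0.002], [0.003, -0.001, -1.0]]
ft_force: [-4.5, 6.7, 5.1]
grip_width: 0.0403
finger_force: 4.4
```

```bash
python3 st.py
```

```text
13.8 0.0371 [-62.1  -2.9] 39.93 [-8.   0.8  5.1] [ 26.  43.   1. 115.  -3.  22.  70.]
```

send_rows --pt "0.64 -0.77 0 0 0.06" --pt "0.64 -0.77 0 0 0.06" --pt "0 0 0 0 0.06"

```text
t: 14.18
ee_pos: [0.5132, -0.3279, 0.037]
eef_rot: [[-0.642, 0.766, -0.005], [0.766, 0.642, 0.004], [0.007, -0.001, -1.0]]
ft_force: [-7.4, 9.5, 7.4]
grip_width: 0.04
finger_force: 6.3
```

```bash
python3 st.py
```

```text
14.18 0.037 [-62.1  -2.9] 39.96 [-12.    0.4   7.4] [ 26.  43.   1. 115.  -3.  22.  70.]
```

send_rows --pt "-6.4 7.7 0 0 0.06" --pt "-6.4 7.7 0 0 0.06" --pt "0 0 35 0 0.06" --pt "0 0 35 0 0.06" --pt "-8.5 43 10 0 1" --pt "-8.5 43 10 0 1" --pt "-8.5 43 10 0 1" --pt "-8.5 43 10 0 1" --pt "-8.5 43 10 0 1" --pt "-8.5 43 10 0 1" --pt "-8.5 43 10 0 1" --pt "-8.5 43 10 0 1"

```text
t: 15.68
ee_pos: [0.4348, 0.03, 0.1878]
eef_rot: [[-0.641, 0.767, 0.001], [0.767, 0.641, 0.0], [-0.001, 0.001, -1.0]]
ft_force: [0.7, 0.4, -0.2]
grip_width: -0.0001
finger_force: 0.0
```

```bash
python3 st.py
python3 - <<'E'
from h import *
a=crop("top","t5",376,178,124,116,3); cv2.imwrite("pics/top5.png",a)
b_=crop("side","s5",264,140,124,116,3); cv2.imwrite("pics/side5.png",b_)
cv2.imwrite("pics/c5.png",np.hstack([cv2.imread("pics/t5.png"),cv2.imread("pics/s5.png")]))
print(env.state()['ee_pos'])
E
```

```text
15.68 0.1878 [-387.1  166.1] 39.9 [ 0.1  0.7 -0.2] [-17.  21.   7. 132.  -6.  27.  35.]
[0.43465449 0.03291662 0.18809601]
```

View pics/c5.png

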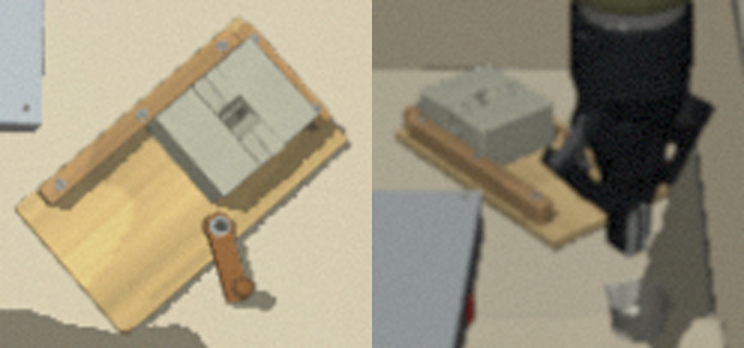

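The top view shows the two halves meeting with no dark gap, forming one block with corners near (152,122), (223,195), (320,108) and (255,40). The button is still open with its knob at (242,287). I'll measure the block and plan the knob arc.

Run:
```python
from h import *
np.set_printoptions(precision=1,suppress=True)
im=cv2.imread("pics/top5.png")[178:294,376:500]; im=cv2.resize(im,None,fx=6,fy=6,interpolation=cv2.INTER_CUBIC)
hsv=cv2.cvtColor(im,cv2.COLOR_BGR2HSV); m=((hsv[...,1]<60)&(hsv[...,2]>140)).astype(np.uint8)*255
m[:, :200]=0
m=cv2.morphologyEx(m,cv2.MORPH_CLOSE,np.ones((41,41)));m=cv2.morphologyEx(m,cv2.MORPH_OPEN,np.ones((25,25)))
c=max(cv2.findContours(m,0,2)[0],key=cv2.contourArea)
P=cv2.boxPoints(cv2.minAreaRect(c)); W=onz("top",up(P,376,178,6),.06)
print(P); print("block corners board",np.array([b(p) for p in W]), np.linalg.norm(np.diff(np.r_[W,W[:1]],axis=0),axis=1)*1e3)
for q,z in (((220,226),.029),((242,287),.045)): print(b(onz("top",[up(q,376,178,3)],z)[0]))
for d,L in ((28,[155]),(19,list(range(155,-1,-5)))):
  for f in L:
    r=np.radians(f); k=np.array([-59.5-50*np.sin(r),-56+50*np.cos(r)])
    g=w(*(k-d*np.array([np.cos(r),np.sin(r)]))); print(d,f,g.round(1),"yaw",f-90-50.15)
```

```text
[[200.   0.]
 [743.   0.]
 [743. 695.]
 [200. 695.]]
block corners board [[ -21.9  136.3]
 [ 142.9   -0.1]
 [ -40.3 -196.6]
 [-197.4  -62.3]] [213.9 268.7 206.8 265. ]
[-59.4 -56.3]
[ -81.9 -100.5]
28 155 [ 433.  -403.8] yaw 14.850000000000001
19 155 [ 430.7 -395.1] yaw 14.850000000000001
19 150 [ 428.2 -391.2] yaw 9.850000000000001
19 145 [ 426.  -387.1] yaw 4.850000000000001
19 140 [ 424.1 -382.8] yaw -0.14999999999999858
19 135 [ 422.7 -378.3] yaw -5.149999999999999
19 130 [ 421.6 -373.8] yaw -10.149999999999999
19 125 [ 421.  -369.2] yaw -15.149999999999999
19 120 [ 420.7 -364.5] yaw -20.15
19 115 [ 420.8 -359.9] yaw -25.15
19 110 [ 421.4 -355.2] yaw -30.15
19 105 [ 422.4 -350.7] yaw -35.15
19 100 [ 423.7 -346.2] yaw -40.15
19 95 [ 425.4 -341.9] yaw -45.15
19 90 [ 427.6 -337.7] yaw -50.15
19 85 [ 430.  -333.7] yaw -55.15
19 80 [ 432.8 -330. ] yaw -60.15
19 75 [ 435.9 -326.5] yaw -65.15
19 70 [ 439.3 -323.3] yaw -70.15
19 65 [ 443.  -320.4] yaw -75.15
19 60 [ 446.9 -317.9] yaw -80.15
19 55 [ 451.  -315.7] yaw -85.15
19 50 [ 455.3 -313.9] yaw -90.15
19 45 [ 459.7 -312.4] yaw -95.15
19 40 [ 464.3 -311.3] yaw -100.15
19 35 [ 468.9 -310.7] yaw -105.15
19 30 [ 473.6 -310.4] yaw -110.15
19 25 [ 478.2 -310.6] yaw -115.15
19 20 [ 482.9 -311.1] yaw -120.15
19 15 [ 487.4 -312.1] yaw -125.15
19 10 [ 491.9 -313.4] yaw -130.15
19 5 [ 496.2 -315.2] yaw -135.15
19 0 [ 500.4 -317.3] yaw -140.15
```

send_rows --pt "0 -54.6 -7 -3.1 1" --pt "0 -54.6 -7 -3.1 1" --pt "0 -54.6 -7 -3.1 1" --pt "0 -54.6 -7 -3.1 1" --pt "0 -54.6 -7 -3.1 1" --pt "0 -54.6 -7 -3.1 1" --pt "0 -54.6 -7 -3.1 1" --pt "0 -54.6 -7 -3.3 1" --pt "0 0 0 0 1" --pt "0 0 -30 0 1" --pt "0 0 -20 0 1" --pt "0 0 0 0 1"

```text
t: 17.27
ee_pos: [0.434, -0.4073, 0.0801]
eef_rot: [[-0.258, 0.966, -0.002], [0.966, 0.258, 0.002], [0.002, -0.002, -1.0]]
ft_force: [-0.6, 0.6, 0.5]
grip_width: -0.0001
finger_force: 0.0
```

```bash
python3 st.py
python3 - <<'E'
from h import *
print(env.state()['ee_pos'])
print("block", np.array([b(p) for p in onz("top",up([(152,122),(223,195),(320,108),(255,40)],376,178,3),.06)]).round(1))
E
```

```text
17.27 0.0801 [ -51.9 -114.6] 14.94 [-0.9 -0.1  0.5] [ 33.  39.   8. 116. -11.  26.  64.]
[ 0.43404362 -0.4072809   0.08006021]
block [[-54.6  39.4]
 [-50.3 -37.2]
 [ 52.8 -36.3]
 [ 49.7  35.5]]
```

send_rows --pt "0 0 -16 0 1" --pt "0 0 -10 0 1" --pt "-1.1 4.1 0 0 1" --pt "-1.1 4.1 0 0 1" --pt "-1.1 4.0 0 0 1" --pt "-2.5 3.9 0 -5 1" --pt "-2.2 4.1 0 -5 1" --pt "-1.9 4.3 0 -5 1" --pt "-1.4 4.5 0 -5 1" --pt "-1.1 4.5 0 -5 1" --pt "-0.6 4.6 0 -5 1"

```text
t: 18.65
ee_pos: [0.4218, -0.3702, 0.0557]
eef_rot: [[0.263, 0.965, 0.0], [0.965, -0.263, -0.001], [-0.001, 0.001, -1.0]]
ft_force: [-0.5, -1.5, -0.0]
grip_width: -0.0002
finger_force: 0.6
```

```bash
python3 st.py;  python3 - <<'E'
from h import *
print(env.state()['ee_pos'])
crop("side","s6",264,135,130,115,5)
E
```

```text
18.65 0.0557 [ -88.3 -100.2] -15.27 [ 0.9 -1.3 -0. ] [ 27.  40.  13. 122. -25.  20.  45.]
[ 0.42178524 -0.37016797  0.05571173]
```

View pics/s6.png

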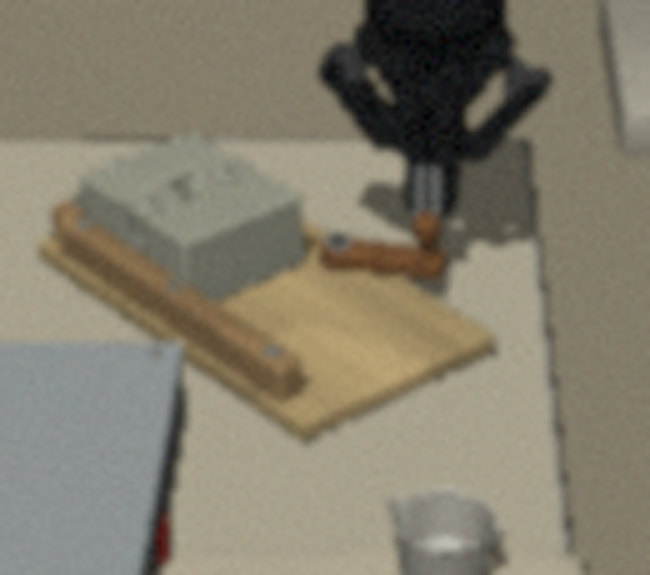

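send_rows --pt "-0.3 4.7 -2 -5 1" --pt "0.1 4.6 0 -5 1" --pt "0.6 4.7 0 -5 1" --pt "1.0 4.5 0 -5 1" --pt "1.3 4.5 0 -5 1" --pt "1.7 4.3 0 -5 1" --pt "2.2 4.2 0 -5 1" --pt "2.4 4.0 0 -5 1" --pt "2.8 3.7 0 -5 1" --pt "3.1 3.5 0 -5 1" --pt "3.4 3.2 0 -5 1" --pt "3.7 2.9 0 -5 1" --pt "3.9 2.5 0 -5 1" --pt "4.1 2.2 0 -5 1" --pt "4.3 1.8 0 -5 1" --pt "4.4 1.5 0 -5 1" --pt "4.6 1.1 0 -5 1" --pt "4.6 0.6 0 -5 1" --pt "4.7 0.3 0 -5 1"

```text
t: 21.08
ee_pos: [0.4745, -0.311, 0.0535]
eef_rot: [[0.939, -0.345, -0.0], [-0.345, -0.939, 0.0], [-0.0, -0.0, -1.0]]
ft_force: [-0.7, -0.2, -0.0]
grip_width: 0.0
finger_force: 0.5
```

```bash
python3 st.py;  python3 - <<'E'
from h import *
print(env.state()['ee_pos'])
E
```

```text
21.07 0.0535 [-99.9 -21.8] -110.16 [-0.3 -0.7 -0. ] [  4.  46.  36. 122. -57.  31. -26.]
[ 0.47452898 -0.31102566  0.05347321]
```

send_rows --pt "4.0 -1.7 0 3 1" --pt "3.9 -2.0 0 3 1"

```text
t: 21.32
ee_pos: [0.4826, -0.3147, 0.0533]
eef_rot: [[0.972, -0.237, -0.0], [-0.237, -0.972, 0.001], [-0.0, -0.001, -1.0]]
ft_force: [-0.2, 0.6, 0.0]
grip_width: 0.0001
finger_force: 0.6
```

```bash
python3 st.py
```

```text
21.32 0.0533 [-91.9 -18. ] -103.7 [-0.6  0.2  0. ] [  5.  46.  35. 121. -55.  31. -22.]
```

send_rows --pt "3.7 -2.4 0 2 1" --pt "3.5 -2.7 0 1 1" --pt "3.2 -3.0 0 0 1" --pt "1.5 -1.6 0 0 1"

```text
t: 21.82
ee_pos: [0.4944, -0.3248, 0.0532]
eef_rot: [[0.981, -0.192, -0.0], [-0.192, -0.981, 0.0], [-0.0, -0.0, -1.0]]
ft_force: [-3.5, 3.0, 0.6]
grip_width: 0.0001
finger_force: 2.2
```

```bash
python3 st.py
```

```text
21.82 0.0532 [-76.6 -15.4] -101.09 [-4.6 -0.8  0.6] [  5.  47.  35. 119. -53.  32. -21.]
```

send_rows --pt "0.7 -0.8 0 0 1" --pt "0.7 -0.8 0 0 1" --pt "0 0 0 0 1"

```text
t: 22.2
ee_pos: [0.4944, -0.3253, 0.053]
eef_rot: [[0.981, -0.192, -0.002], [-0.192, -0.981, 0.002], [-0.003, -0.002, -1.0]]
ft_force: [-5.6, 3.3, 1.5]
grip_width: 0.0002
finger_force: 2.9
```

```bash
python3 st.py
```

```text
22.2 0.053 [-76.2 -15.7] -101.09 [-6.1 -2.2  1.5] [  5.  47.  36. 118. -53.  32. -21.]
```

send_rows --pt "-6.7 4.2 0 0 1" --pt "-6.7 4.2 0 0 1" --pt "0 0 30 0 1" --pt "0 0 30 0 1" --pt "-6 42 10 8 1" --pt "-6 42 10 8 1" --pt "-6 42 10 8 1" --pt "-6 42 10 8 1" --pt "-6 42 10 8 1" --pt "-6 42 10 8 1" --pt "-6 42 10 8 1" --pt "-6 42 10 8 1" --pt "0 0 0 0 1" --pt "0 0 0 0 1"

```text
t: 23.95
ee_pos: [0.4345, 0.0177, 0.1934]
eef_rot: [[0.604, 0.797, 0.001], [0.797, -0.604, 0.0], [0.001, 0.001, -1.0]]
ft_force: [-0.1, -0.8, -0.7]
grip_width: -0.0001
finger_force: 0.0
```

```bash
python3 st.py
python3 - <<'E'
from h import *
a=crop("top","t7",376,178,124,116,6); cv2.imwrite("pics/top7.png",a)
cv2.imwrite("pics/side7.png",imaging.snapshot("side"))
E
```

```text
23.95 0.1934 [-377.9  158.1] -37.15 [ 0.5 -0.6 -0.7] [-36.  23.  36. 133. -27.  30. -16.]
```

View pics/t7.png

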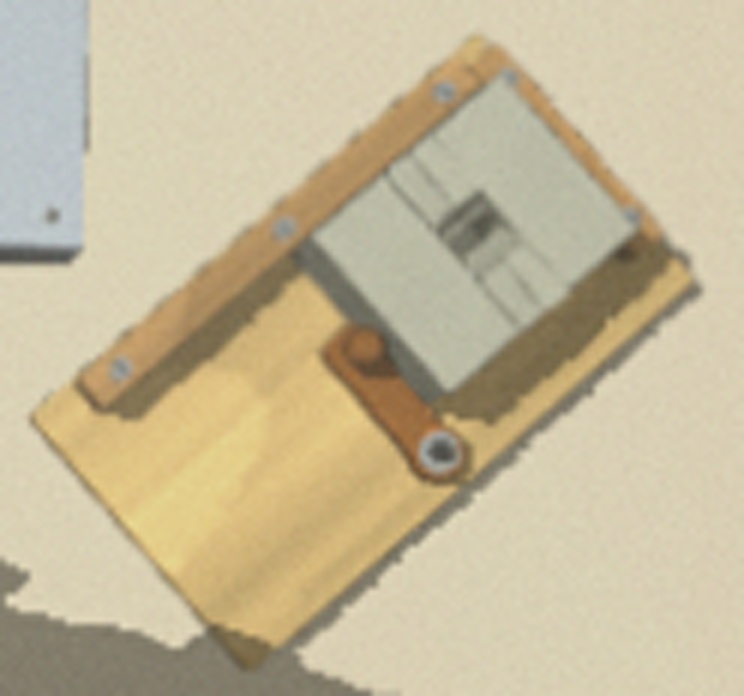

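The top view shows the arm lying across the back of the loose half, with the knob at (366,347) and the pivot at (440,452). The seam is a thin line from (388,172) to (520,323). I'll check the numbers.

Run:
```python
from h import *
T=lambda p:up(p,376,178,6)
B=lambda q,z:b(onz("top",[T(q)],z)[0]).round(1)
k,p=B((366,347),.045),B((440,452),.029); d=k-p; print("knob",k,"pivot",p,"deg",np.degrees(np.arctan2(-d[0],d[1])))
print("back corners",B((312,238),.06),B((447,392),.06),"seam",B((388,172),.06),B((520,323),.06),"far",B((507,82),.06),B((637,230),.06))
```

```text
knob [-58.7  -5.8] pivot [-59.4 -56.1] deg -0.7973053040988618
back corners [-50.7  39.4] [-50.5 -37.8] seam [-11.2  39.6] [-11.2 -36.4] far [48.3 35.9] [ 48.1 -39.3]
```

```bash
python3 -c "
from cell import env
print(env.hand_in())"
```

```text
the job is handed in; nothing more can be done
None
```

The mould is closed: the loose half stopped hard against the fixed half, the two measure about 99 mm deep together, and the turn-button is within 1° of square across the back. I handed the job in at about 24 s. I never went near the cup, ring or spatula, but did not measure them again at the end.

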